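Unlock the sprung tooling drawer with the cabinet key

ROBOT

A 6-joint arm with a two-finger parallel gripper is mounted at the origin on the work surface. World frame = base frame: x ahead of the robot, y to its left, z up, the work surface at z = 0. Lengths are in m, angles in degrees, forces in N, time in s.
With the tool pointing down it reaches from about 0.275 to 0.825 m from the base axis. Payload 5.2 kg.
Tool frame: the origin (TCP) lies midway between the tips of the shut fingers; the grasp point (between the pads) lies 19 mm behind it; z points along the fingers, y is the line along which they close (so a half turn about z gives the same grasp; the last joint's range is limited). The gripper opens to 93 mm and grips with 3 to 60 N. Pads are 15 mm wide; open, the fingers measure 128 mm over their backs; the gripper's body (75 mm by 188 mm) begins 65 mm behind the grasp point.
Start: joints at [-86.219, 14.817, 87.949, -0, 77.235, -11.62], TCP at [0.146, -0.53, 0.219] pointing down, gripper open.
Joint ranges: [-179.93, 179.93], [-52.35, 119.4], [10.71, 147.94], [-69.91, 249.91], [12.55, 155.21], [-178.61, 178.61]. Speed limits (degrees/s): [147.25, 147.25, 180, 180, 180, 180].

INTERFACE

Orientations are given as a 3x3 rotation matrix whose columns are the frame's x, y, z axes.
In Python, from plant import state, grab_frame, get_calibration, sign_off gives the robot as it stands. The module is installed in compiled form; this text tells all that it offers.
- The arm moves only by the tool apply_moves, never from a script. Its argument "moves" is one flat list of numbers, 7 for each row, row after row: the shift along the tool's x, y, z normalised to -1 to 1, where 1 is 0.25 m, then the turn, a rotation vector about the tool's x, y, z normalised to -1 to 1, where 1 is 360 degrees, then the closure, from 0 (fully open) to 1 (shut). In form: [dx, dy, dz, wx, wy, wz, gripper, dx, dy, dz, wx, wy, wz, gripper, ...]. A call has 1 to 12 rows; each row is the pose to reach, as a shift and turn from the pose commanded when the call began, along the tool's axes at that moment, turning the shorter way round; what a row does not reach only later rows make up. A row lasts 1/8 s, in which the tool goes at most 62.5 mm and 10.7 degrees, less where a joint would pass 70% of its speed; a pose out of reach is approached as far as the arm can. A call with a number of a shift or a turn outside -1 to 1 is refused whole. A call with a gripper value outside its range is refused whole. The fingers move at their own pace and stop on an object; "squeeze" is the grip in N (left out, the last holds). Time passes only in rows, so rows that repeat a pose let the fingers close. It gives the time, the measured TCP pose, the force, the opening and the grip force at its end, in the units of the state.
- state(): the state, without advancing time (a new reading comes with each control period).
- grab_frame(name): name is "side" or "top"; returns (picture, depth): 480x640x3 uint8, red, green, blue; 480x640 float32, m along the optical axis (not along the pixel's ray), 0 where there is no reading.
- get_calibration(name): a dict with "fx", "fy", "cx", "cy" (pixels), "R" (3x3) and "t" (3): a world point X has camera coordinates R X + t. Camera axes: x right, y down, z forward; pixel columns grow to the right and rows downward; lengths in m; the calibration is good to about 2 mm. A picture is of the moment at which its call begins. get_calibration takes no time and is no camera call.
- sign_off(): hands the job in; it is judged then, once.
The state is a dict: "time_s": time; "qpos": joint angles; "dq": joint speeds; "joint_efforts": joint torques, N m; "tcp_pos": TCP position; "eef_rot": TCP orientation; "force": force on the tool from outside, world axes, zero at the start; "torque": the same for the moment, N m; "width": opening from 0.0 (shut) to 1.0 (fully open); "finger_force": force on a finger pad.
Only numpy, scipy, OpenCV 4.12 (cv2) and the standard library are available. Lean on these libraries where they do the work, as an engineer would, in place of code of your own. Each camera call takes 0.05 s, during which the arm holds its last target. There are 200 camera calls.

TASK

Take the cabinet key out of its stand, feel for the keyhole on top of the steel cabinet and push the key gently in until it is fully home, then turn it clockwise so that the hidden bolt lets the drawer spring out. Never force the key, leave it standing in the lock and let go of it, and leave the other things on the bench alone.

Things in the scene. Friction and masses are not known exactly. Their poses are not given: they have to be found in the camera images.
- key_bow (a point): centre of the flat handle (bow) of the loose steel key, 66 mm above its tip; the key stands upright, 82 mm long, 70 to 130 g. Bow 12 (x) x 34 (y) x 32 (z) mm, to be gripped across its 12 mm thickness; below it a round stem, 10 mm across. z points from tip to bow. The key is alike both ways round, so a half turn makes no difference.
- key_tip (a point): middle of the flat underside of the key, axes as for the bow; the lowest 10 mm of the key is a flat double bit, 7 (x) x 22 (y) mm, which fits the keyhole when the key's y lies along the keyhole's y.
- holder: black plastic key stand, fixed block 70 (x) x 90 (y) x 30 (z) mm, origin at the centre of its underside. The key's foot stands 21 mm deep in a pocket in the middle of its top, the wide side of the bit along the stand's y.
- case: fixed steel tooling cabinet 200 (x) x 240 (y) x 90 (z) mm, origin at the centre of its underside, front (drawer) towards -x. On its top sits the lock: a steel flange 6 mm thick with an upright keyhole.
- lock (a point): where the keyhole's centre ought to be, on the lock flange's upper face, 96 mm above the bench; axes as the cabinet's. The lock was refitted by hand: the real keyhole lies up to 7 mm off this point along x and along y and is turned up to 0.04 rad; find it by feel or by eye. A raised rim, opening 29 (x) x 42 (y) mm, 6 mm high, walls 4 mm, runs round the keyhole, exactly centred on it.
- home (a point): 20 mm straight below the lock point: the depth of the key's tip when fully home (same sideways error). The keyhole is a sharp-edged slot 9.4 (x) x 24.4 (y) mm with a 12.4 mm square middle for the stem, going 6 mm through the flange; below it the bit sinks into the rotor and rests on its floor. Only with the whole bit below the flange can the key turn.
- rotor (a joint): lock rotor, turned by the key's bit about the keyhole's vertical axis: 0 with its slot under the keyhole, grows clockwise seen from above, up to a hard stop at 1.3 rad; about 0.1 N m of friction, about 0.15 rad of play between bit and rotor; it stays where it is left. It lifts the hidden bolt; the drawer is freed at about 0.9 to 1.0 rad.
- drawer (a joint): sprung drawer, 0 shut (m), springs out by itself to 0.045 towards the cabinet's -x once the bolt is lifted; its blue front is 228 mm wide and 64 mm high, with a 100 mm lip.
- jar: bystander: loose jar, 52 mm across, 70 mm high, origin at its underside.
- reel: bystander: loose flat black reel, 110 mm across, 12 mm high, origin at its underside.
- driver: bystander: loose screwdriver lying on the bench.
- bin: bystander: loose black open bin 80 x 110 x 50 mm, origin at its underside.

How it is judged (in metres and radians):
On the way, in this order (a step that is already met when the one before it is completed fails the run):
1. the key is lifted out of its stand (height (world z) of key_tip above 0.04 m and contact force between the fingers and key above 1 N), for 0.2 s.
2. the key is fully home in the lock, rotor not yet turned (z of key_tip in the frame of lock below -0.0165 m and horizontal distance between key_tip and lock below 0.014 m and angle between key_tip's own z axis and vertical below 0.2 rad and value of joint drawer below 0.01 m), for 0.1 s.
3. the key has turned the rotor and the drawer has sprung out (value of joint rotor above 0.8 rad and value of joint drawer above 0.038 m), for 0.2 s.
At the end, for the whole second after the job is handed in: The drawer is out by more than 38 mm, the rotor is turned by more than 0.8 rad, and the key stands at rest in the lock (tip more than 12 mm below the flange's upper face, within 16 mm of the marked point, leaning less than 0.3 rad), let go of (all of step 3 and z of key_tip in the frame of lock below -0.012 m and horizontal distance between key_tip and lock below 0.016 m and angle between key_tip's own z axis and vertical below 0.3 rad and linear speed of key below 0.02 m/s and contact force between the fingers and key below 0.1 N); the robot touches nothing.
It fails at once if the key is forced: more than 40 N between key and lock (contact force between key and lockbody above 40 N).
It fails at once if a bystander is moved by more than 30 mm (distance of any of jar, reel, driver, bin from where it was at the start of the episode above 0.03 m).
It also fails if it takes over 64 s, if anything falls off the work surface, if the arm or the gripper's body presses on something with over 40 N, if the wrist force passes 120 N, or if a joint passes its speed limit or range.

## Working session

There is one attempt and no reset: what is moved stays moved. The work goes in short steps, Python scripts to look and compute and a tool call to move; the robot and the scene stay as the last step left them, time stands still between calls to the robot, and variables do not carry over. Pictures are saved under pics/ and viewed, at most 10 in all, crops included, and the job is handed in when it is done.

Besides the shell and the picture viewer there is one more tool, called as name(argument=value, ...) on one line, values as JSON. apply_moves: Moves the arm, as the interface text tells. Its arguments: {"type":"object","properties":{"moves":{"type":"array","items":{"type":"number","minimum":-1,"maximum":1}},"squeeze":{"type":"number"}},"required":["moves"]}

```bash
mkdir -p pics; cat > h.py <<'E'
import numpy as np, cv2
from plant import state, grab_frame, get_calibration, sign_off
def cloud(name,d):
    c=get_calibration(name); v,u=np.mgrid[0:480,0:640]
    P=np.stack([(u-c['cx'])/c['fx']*d,(v-c['cy'])/c['fy']*d,d],-1)
    return (P-c['t'])@np.array(c['R'])
def ray(name,u,v,z):
    c=get_calibration(name);R=np.array(c['R']);o=-R.T@c['t'];r=R.T@np.array([(u-c['cx'])/c['fx'],(v-c['cy'])/c['fy'],1])
    return o+r*(z-o[2])/r[2]
def proj(name,X):
    c=get_calibration(name);p=np.array(c['R'])@X+c['t'];return c['fx']*p[0]/p[2]+c['cx'],c['fy']*p[1]/p[2]+c['cy']
E
python3 - <<'E'
from h import *
for n in('side','top'):
    p,d=grab_frame(n);cv2.imwrite(f'pics/{n}0.png',p[:,:,::-1]);np.savez(f'{n}0.npz',p=p,d=d)
    c=get_calibration(n);print(n,-np.array(c['R']).T@c['t'],c['fx'],np.array(c['R'])[2])
s=state();print(s['time_s'],s['tcp_pos'],np.round(s['eef_rot'],3),s['force'],s['width'])
E
```

```text
side [ 0.45643256 -0.90613338  0.71583547] 462.36031480021086 [ 0.14267413  0.81846282 -0.5565633 ]
top [ 0.44778704 -0.01226103  1.27885398] 508.26615827900815 [ 0.15381708  0.02288387 -0.98783431]
0.1 [ 0.14605496 -0.52973429  0.21793528] [[ 0.964  0.266 -0.   ]
 [ 0.266 -0.964  0.002]
 [ 0.    -0.002 -1.   ]] [ 0.02564179 -0.15256528  0.08335401] 1.001271567128679
```

View pics/side0.png

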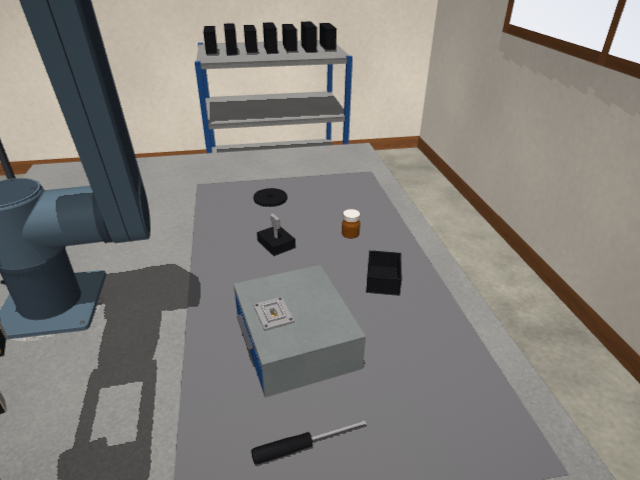

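View pics/top0.png

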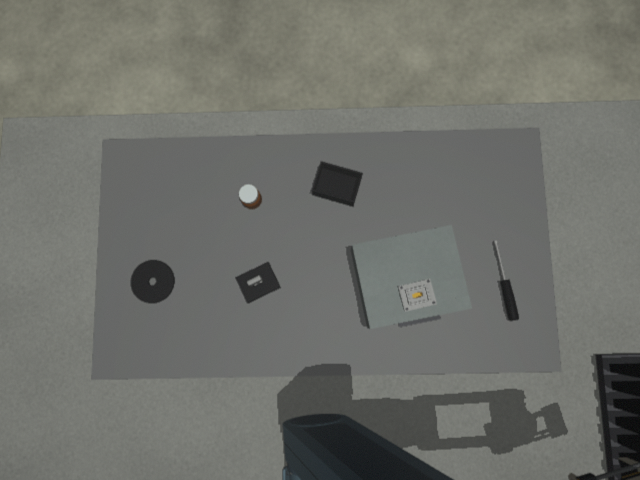

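The side view shows the stand at (276,240) with the key bow at (275,220), and the lock flange at (274,312). The top view shows the key at (255,281), the lock at (417,295) and the drawer lip at (419,321), so the front faces the robot. Next I'll look at crops and measure.

```bash
python3 - <<'E'
from h import *
T=np.load('top0.npz');S=np.load('side0.npz')
def crop(p,u,v,w,h,s): return cv2.resize(p[v-h:v+h,u-w:u+w,::-1],None,fx=s,fy=s,interpolation=cv2.INTER_CUBIC)
a=np.hstack([crop(T['p'],417,295,25,25,8),crop(T['p'],258,282,25,25,8)])
b=np.hstack([crop(S['p'],274,312,25,18,8),crop(S['p'],276,232,25,18,8)])
cv2.imwrite('pics/c.png',np.vstack([a[:300] if 0 else cv2.resize(a,(800,400)),b[44:244]]))
Ct=cloud('top',T['d']);Cs=cloud('side',S['d'])
def rect(name,P,m,z):
    n,l,st,_=cv2.connectedComponentsWithStats(m.astype(np.uint8)); k=1+np.argmax(st[1:,4]); v,u=np.where(l==k)
    X=P[v,u,:2]; r=cv2.minAreaRect((X*1000).astype(np.float32)); print(name,r,len(u),np.median(P[v,u,2]))
for n,C in(('top',Ct),('side',Cs)):
    z=C[...,2]; x=C[...,0];y=C[...,1]
    reg=(x>.2)&(x<.8)
    rect(n+' case',C,reg&(z>.08)&(z<.1)&(y<0),0)
    rect(n+' flange+rim',C,reg&(z>.0945)&(z<.106)&(y<0),0)
    rect(n+' rim',C,reg&(z>.0995)&(z<.106)&(y<0),0)
    k=reg&(y>0.02)&(y<.2)&(x<.5)
    rect(n+' stand',C,k&(z>.022)&(z<.036),0)
    rect(n+' bow',C,k&(z>.06)&(z<.12),0)
    rect(n+' bowtop',C,k&(z>.086)&(z<.12),0)
E
```

```text
top case ((540.8323364257812, -207.55178833007812), (200.2887725830078, 241.47372436523438), 10.175037384033203) 8725 0.0888828012456576
top flange+rim ((496.15582275390625, -217.74813842773438), (59.82819366455078, 76.4091567993164), 12.162056922912598) 466 0.09675953795280438
top rim ((242.33282470703125, -676.2826538085938), (11.825798988342285, 24.683305740356445), 52.448204040527344) 28 0.10397412477601714
top stand ((498.3334045410156, 176.43080139160156), (9.695586204528809, 28.879207611083984), 22.90227699279785) 38 0.029483365068368284Traceback (most recent call last):
  File "<stdin>", line 19, in <module>
  File "<stdin>", line 9, in rect
    return _wrapfunc(a, 'argmax', axis=axis, out=out, **kwds)
    return bound(*args, **kwds)
ValueError: attempt to get argmax of an empty sequence
```

View pics/c.png

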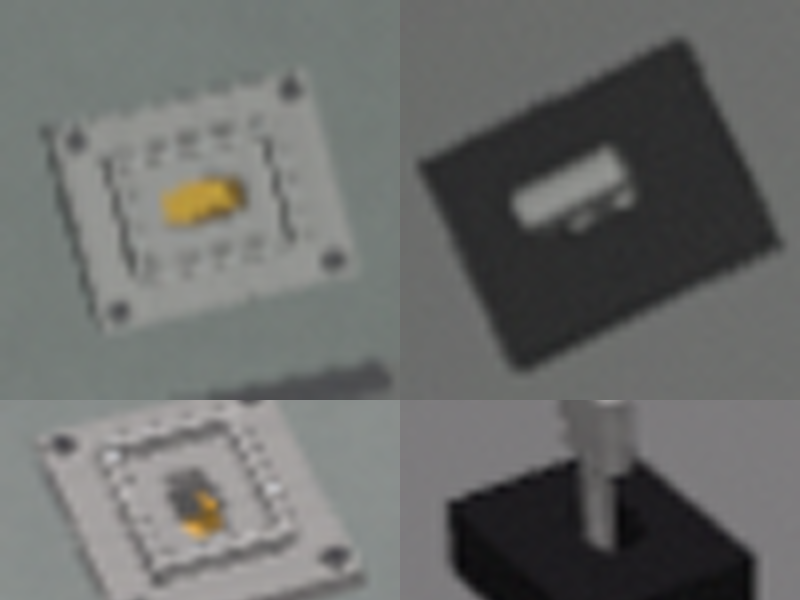

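The crops show the flange with its rim and gold slot (keyhole near top-image px (417.4,295.1)), and the upright key with its bow top near (254.6,281). Now the stand and bow poses in the world frame.

```bash
python3 - <<'E'
from h import *
T=np.load('top0.npz');S=np.load('side0.npz')
Ct=cloud('top',T['d']);Cs=cloud('side',S['d'])
def comp(m):
    n,l,st,_=cv2.connectedComponentsWithStats(m.astype(np.uint8)); k=1+np.argmax(st[1:,4]); return l==k
for n,C,F in(('top',Ct,T),('side',Cs,S)):
    z=C[...,2]; x=C[...,0];y=C[...,1]
    reg=(x>.4)&(x<.62)&(y>.08)&(y<.27)
    g=F['p'].mean(-1)
    for nm,m,zp in(('stand',reg&(z>.022)&(z<.034),.03),('bowdepth',reg&(z>.06)&(z<.11),.091),('bow bright',reg&(z>.06)&(g>110),.091)):
        if not m.any(): print(n,nm,'none');continue
        m=comp(m); v,u=np.where(m)
        A=np.array([ray(n,a,b,zp)[:2] for a,b in zip(u,v)])
        print(n,nm,len(u),cv2.minAreaRect((A*1000).astype(np.float32)),'median z',np.median(z[m]),z[m].max(),'3D mean',C[m].mean(0), (u.mean(),v.mean()))
    z=C[...,2]
    r=comp((x>.4)&(x<.65)&(y<-.1)&(y>-.35)&(z>.0945)&(z<.106)); r=cv2.morphologyEx(r.astype(np.uint8),cv2.MORPH_CLOSE,np.ones((5,5)))>0
    v,u=np.where(r);A=np.array([ray(n,a,b,.096)[:2] for a,b in zip(u,v)])
    print(n,'flange',cv2.minAreaRect((A*1000).astype(np.float32)))
    p=F['p'].astype(int); m=comp((x>.4)&(x<.65)&(y<-.1)&(y>-.35)&(p[...,0]-p[...,2]>50)); v,u=np.where(m); print(n,'gold',u.mean(),v.mean(),z[m].mean(),C[m].mean(0))
print('key lock',ray('top',417.4,295.1,.096))
E
```

```text
top stand 914 ((538.2102661132812, 160.98583984375), (69.97007751464844, 90.43785858154297), 25.401212692260742) median z 0.0290195100826132 0.033983877595601064 3D mean [0.53774713 0.16032173 0.02891292] (np.float64(257.2560175054705), np.float64(282.44091903719914))
top bowdepth 90 ((537.4561767578125, 159.16429138183594), (13.74328327178955, 34.46268081665039), 25.502643585205078) median z 0.08901149132549707 0.09446465423450864 3D mean [0.53777098 0.15983218 0.08714224] (np.float64(254.04444444444445), np.float64(280.68888888888887))
top bow bright 53 ((538.8886108398438, 159.8472442626953), (8.461015701293945, 30.262062072753906), 25.481826782226562) median z 0.08996877589189309 0.09446465423450864 3D mean [0.53886369 0.15999981 0.09019508] (np.float64(253.79245283018867), np.float64(280.1320754716981))
top flange ((496.2113342285156, -218.02410888671875), (59.82459259033203, 75.59849548339844), 12.11400318145752)
top gold 416.5238095238095 294.5238095238095 0.0760988388844421 [ 0.49810474 -0.22052869  0.07609884]
side stand 506 ((538.1564331054688, 152.75738525390625), (75.4325
[... 335 characters left out ...]
z 0.08035665015563913 0.0931152786016563 3D mean [0.53748961 0.15259556 0.07924774] (np.float64(274.93457943925233), np.float64(221.0373831775701))
side bow bright 30 ((536.8766479492188, 157.365234375), (12.123245239257812, 31.581899642944336), 26.739465713500977) median z 0.09059807951463138 0.0931152786016563 3D mean [0.53742921 0.15723476 0.09071057] (np.float64(274.53333333333336), np.float64(216.46666666666667))Traceback (most recent call last):
  File "<stdin>", line 17, in <module>
  File "h.py", line 8, in ray
    c=get_calibration(name);R=np.array(c['R']);o=-R.T@c['t'];r=R.T@np.array([(u-c['cx'])/c['fx'],(v-c['cy'])/c['fy'],1])
ValueError: time passes only in moves, steps and waits
```

```bash
cat >> h.py <<'E'
_g=get_calibration; CAL={n:_g(n) for n in('top','side')}
get_calibration=lambda n:CAL[n]
from scipy.spatial.transform import Rotation as Ro
def go(x,y,z,yaw):
    s=state();R=np.array(s['eef_rot']);p=np.array(s['tcp_pos']);a=np.deg2rad(yaw)
    yv=np.array([np.cos(a),np.sin(a),0]);zv=np.array([0,0,-1.]);T=np.stack([np.cross(yv,zv),yv,zv],1)
    d=R.T@(np.array([x,y,z])-p)/.25; w=Ro.from_matrix(R.T@T).as_rotvec()/(2*np.pi)
    print('t',s['time_s'],'pos',np.round(p,4),'yaw',round(np.degrees(np.arctan2(R[1,1],R[0,1])),2),'F',np.round(s['force'],2),'width',s['width'],s['finger_force'],'\nmove',np.round(d,4),np.round(w,4))
E
```

apply_moves(moves=[1, -1, 0, 0, 0, -0.139, 0, 1, -1, 0, 0, 0, -0.139, 0, 1, -1, 0, 0, 0, -0.139, 0, 1, -1, 0, 0, 0, -0.139, 0, 1, -1, 0, 0, 0, -0.139, 0, 1, -1, 0, 0, 0, -0.139, 0, 1, -1, 0, 0, 0, -0.139, 0])

```text
time_s: 0.98
tcp_pos: [0.3214, -0.2203, 0.2185]
eef_rot: [[0.411, 0.911, 0.0], [0.911, -0.411, 0.001], [0.001, -0.0, -1.0]]
force: [-0.4, 0.0, -0.0]
width: 1.002
finger_force: 0.0
```

```bash
python3 -c "
from h import *
go(.538,.1595,.15,25.4)"
```

```text
t 0.975 pos [ 0.3214 -0.2203  0.2185] yaw -24.29 F [-0.36  0.04 -0.03] width 1.002039132387403 0.0 
move [1.7409 0.1651 0.2752] [ 0.00e+00 -1.00e-04 -1.38e-01]
```

apply_moves(moves=[0.9, 0.1, 0, 0, 0, -0.12, 0, 0.9, 0.1, 0, 0, 0, -0.12, 0, 0.9, 0.1, 0, 0, 0, -0.12, 0, 0.9, 0.1, 0, 0, 0, -0.12, 0, 0.9, 0.1, 0, 0, 0, -0.12, 0, 0.9, 0.1, 0, 0, 0, -0.12, 0])

```text
time_s: 1.72
tcp_pos: [0.4367, -0.0297, 0.2183]
eef_rot: [[-0.318, 0.948, -0.001], [0.948, 0.318, -0.0], [-0.0, -0.001, -1.0]]
force: [0.3, 0.3, 0.2]
width: 0.999
finger_force: 0.0
```

```bash
python3 -c "
from h import *
go(.538,.1595,.15,25.4)"
```

```text
t 1.725 pos [ 0.4367 -0.0297  0.2183] yaw 18.52 F [0.32 0.26 0.23] width 0.9993200265286898 0.0 
move [0.5888 0.6249 0.2724] [-0.0002  0.     -0.0191]
```

apply_moves(moves=[0.589, 0.625, 0.1, 0, 0, -0.019, 0, 0.589, 0.625, 0.1, 0, 0, -0.019, 0, 0.589, 0.625, 0.1, 0, 0, -0.019, 0, 0.589, 0.625, 0.272, 0, 0, -0.019, 0, 0.589, 0.625, 0.272, 0, 0, -0.019, 0, 0.589, 0.625, 0.272, 0, 0, -0.019, 0])

```text
time_s: 2.48
tcp_pos: [0.5382, 0.1589, 0.1512]
eef_rot: [[-0.428, 0.904, -0.0], [0.904, 0.428, -0.001], [-0.001, -0.0, -1.0]]
force: [1.2, -0.5, -0.6]
width: 0.997
finger_force: 0.0
```

```bash
python3 -c "
from h import *
go(.538,.1595,.057,25.4)
p,d=grab_frame('side');c=p[100:340,150:430,::-1];cv2.imwrite('pics/s1.png',cv2.resize(c,None,fx=2.4,fy=2.4))"
```

```text
t 2.475 pos [0.5382 0.1589 0.1512] yaw 25.34 F [ 1.15 -0.51 -0.64] width 0.9966564492038167 0.0 
move [0.0026 0.0006 0.3768] [-0.0001  0.0001 -0.0002]
```

View pics/s1.png

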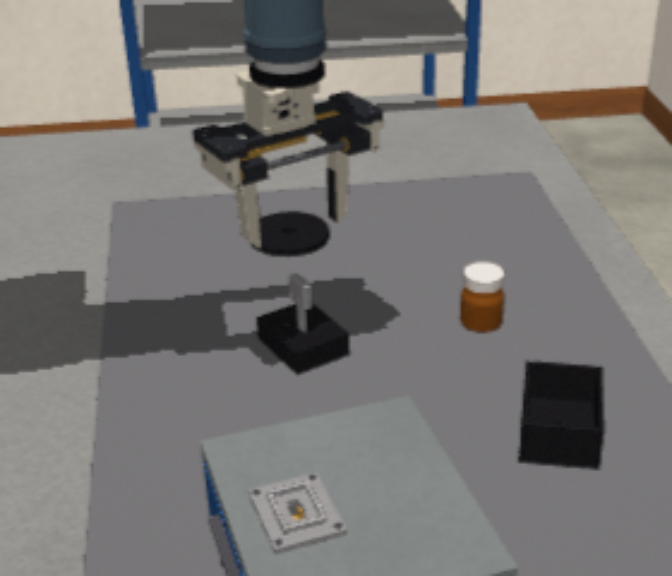

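The open fingers straddle the key (bow at crop (302,292)), so I'll descend and close.

apply_moves(moves=[0, 0, 0.19, 0, 0, 0, 0, 0, 0, 0.377, 0, 0, 0, 0, 0, 0, 0.377, 0, 0, 0, 0, 0, 0, 0.377, 0, 0, 0, 0.8, 0, 0, 0.377, 0, 0, 0, 1, 0, 0, 0.377, 0, 0, 0, 1, 0, 0, 0.377, 0, 0, 0, 1, 0, 0, 0.377, 0, 0, 0, 1, 0, 0, 0.377, 0, 0, 0, 1], squeeze=25)

```text
time_s: 3.65
tcp_pos: [0.5379, 0.161, 0.0564]
eef_rot: [[-0.43, 0.903, -0.0], [0.903, 0.43, 0.0], [0.0, -0.0, -1.0]]
force: [-0.2, 0.6, 0.1]
width: 0.403
finger_force: 0.0
```

```bash
python3 -c "
from h import *
go(.538,.1595,.057,25.4)"
```

```text
t 3.65 pos [0.5379 0.161  0.0564] yaw 25.49 F [-0.16  0.64  0.07] width 0.40295015766226594 0.0 
move [-0.0054 -0.0021 -0.0025] [-0.     -0.      0.0002]
```

apply_moves(moves=[0, 0, 0, 0, 0, 0, 1, 0, 0, 0, 0, 0, 0, 1, 0, 0, 0, 0, 0, 0, 1, 0, 0, 0, 0, 0, 0, 1, 0, 0, 0, 0, 0, 0, 1, 0, 0, 0, 0, 0, 0, 1])

```text
time_s: 4.4
tcp_pos: [0.5383, 0.161, 0.0565]
eef_rot: [[-0.43, 0.903, 0.001], [0.903, 0.43, 0.0], [-0.0, 0.001, -1.0]]
force: [3.1, 1.4, -2.4]
width: 0.128
finger_force: 25.0
```

```bash
python3 -c "
from h import *
for i in range(3): go(.538,.1595,.16,25.4)"
```

```text
t 4.4 pos [0.5383 0.161  0.0565] yaw 25.48 F [ 3.06  1.39 -2.42] width 0.127592399962546 24.99892383813858 
move [-0.0048 -0.0034 -0.4142] [0.0001 0.     0.0002]
t 4.4 pos [0.5383 0.161  0.0565] yaw 25.48 F [ 3.06  1.39 -2.42] width 0.127592399962546 24.99892383813858 
move [-0.0048 -0.0034 -0.4142] [0.0001 0.     0.0002]
t 4.4 pos [0.5383 0.161  0.0565] yaw 25.48 F [ 3.06  1.39 -2.42] width 0.127592399962546 24.99892383813858 
move [-0.0048 -0.0034 -0.4142] [0.0001 0.     0.0002]
```

apply_moves(moves=[0, 0, -0.04, 0, 0, 0, 1, 0, 0, -0.08, 0, 0, 0, 1, 0, 0, -0.12, 0, 0, 0, 1, 0, 0, -0.2, 0, 0, 0, 1, 0, 0, -0.4, 0, 0, 0, 1, 0, 0, -0.4, 0, 0, 0, 1, 0, 0, -0.4, 0, 0, 0, 1])

```text
time_s: 5.28
tcp_pos: [0.5372, 0.1607, 0.1564]
eef_rot: [[-0.43, 0.903, -0.001], [0.903, 0.43, -0.0], [0.0, -0.001, -1.0]]
force: [-0.4, 0.5, -1.1]
width: 0.128
finger_force: 25.0
```

```bash
python3 -c "
from h import *
go(.496,-.218,.19,12.1)
p,d=grab_frame('side');np.savez('s2',p=p,d=d);c=p[80:320,150:430,::-1];cv2.imwrite('pics/s2.png',cv2.resize(c,None,fx=2.4,fy=2.4))"
```

```text
t 5.275 pos [0.5372 0.1607 0.1564] yaw 25.48 F [-0.38  0.52 -1.13] width 0.1284875834862943 24.999352991580963 
move [-1.2966 -0.8006 -0.1339] [-0.0001 -0.      0.0372]
```

View pics/s2.png

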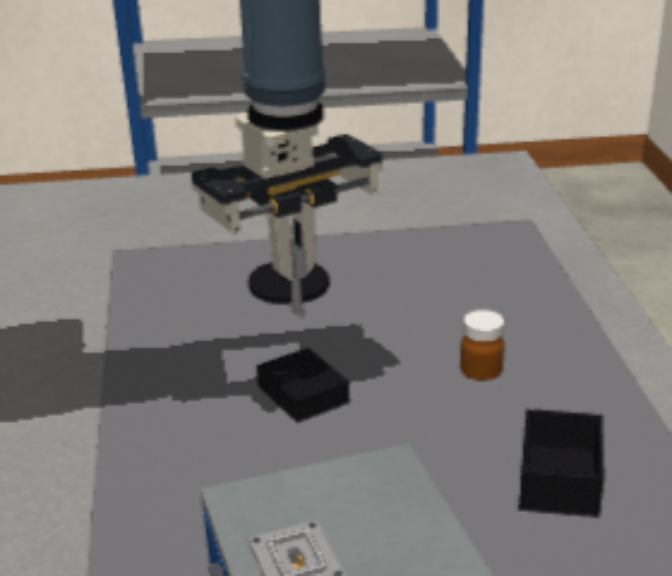

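The key is held upright with its tip at crop (297,315). On to the lock.

apply_moves(moves=[-0.2, -0.12, -0.14, 0, 0, 0.01, 1, -0.4, -0.24, -0.14, 0, 0, 0.02, 1, -0.6, -0.36, -0.14, 0, 0, 0.02, 1, -0.8, -0.48, -0.14, 0, 0, 0.02, 1, -0.9, -0.56, -0.14, 0, 0, 0.037, 1, -0.9, -0.56, -0.14, 0, 0, 0.037, 1, -0.9, -0.56, -0.14, 0, 0, 0.037, 1])

```text
time_s: 6.2
tcp_pos: [0.5078, -0.1016, 0.1904]
eef_rot: [[-0.212, 0.977, -0.002], [0.977, 0.212, 0.002], [0.002, -0.002, -1.0]]
force: [-0.6, 0.6, -0.9]
width: 0.125
finger_force: 25.0
```

```bash
python3 -c "
from h import *
go(.496,-.218,.165,12.1)"
```

```text
t 6.2 pos [ 0.5078 -0.1016  0.1904] yaw 12.22 F [-0.57  0.62 -0.9 ] width 0.12493747054433893 24.999589025974274 
move [-0.4454 -0.1444  0.1011] [-0.0003 -0.0003  0.0003]
```

apply_moves(moves=[-0.22, -0.07, 0, 0, 0, 0, 1, -0.446, -0.144, 0, 0, 0, 0, 1, -0.446, -0.144, 0.1, 0, 0, 0, 1, -0.446, -0.144, 0.1, 0, 0, 0, 1, -0.446, -0.144, 0.1, 0, 0, 0, 1])

```text
time_s: 6.82
tcp_pos: [0.4971, -0.2176, 0.1667]
eef_rot: [[-0.213, 0.977, -0.0], [0.977, 0.213, 0.0], [0.0, -0.0, -1.0]]
force: [-0.3, 0.3, 0.0]
width: 0.126
finger_force: 25.0
```

```bash
python3 -c "
from h import *
go(.496,-.218,.165,12.1)
p,d=grab_frame('side');np.savez('s3',p=p,d=d);c=p[250:340,220:330,::-1];cv2.imwrite('pics/s3.png',cv2.resize(c,None,fx=6,fy=6,interpolation=cv2.INTER_CUBIC))
print(proj('side',np.array([.496,-.218,.096])),proj('side',np.array([.496,-.218,.1175])))"
```

```text
t 6.825 pos [ 0.4971 -0.2176  0.1667] yaw 12.31 F [-0.29  0.33  0.05] width 0.12584364073248738 24.999446868896484 
move [-0.0008 -0.0049  0.0069] [-0.     -0.0001  0.0006]
(np.float64(273.03442953383154), np.float64(311.0481124240399)) (np.float64(272.50959421008685), np.float64(302.78897067692486))
```

View pics/s3.png

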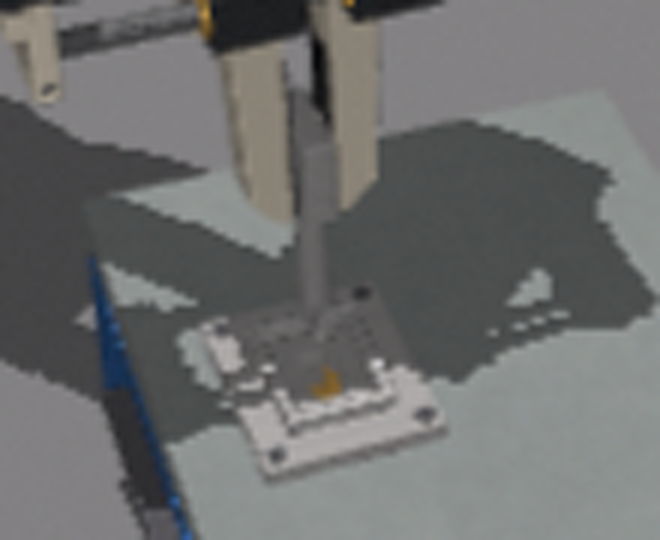

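The tip (crop (320,330)) hovers over the rim opening, and the key and flange look aligned. I'll descend gently.

apply_moves(moves=[0, -0.004, 0.03, 0, 0, 0, 1, 0, -0.004, 0.06, 0, 0, 0, 1, 0, -0.004, 0.076, 0, 0, 0, 1, 0, -0.004, 0.076, 0, 0, 0, 1])

```text
time_s: 7.38
tcp_pos: [0.4954, -0.2191, 0.1469]
eef_rot: [[-0.211, 0.978, -0.001], [0.978, 0.211, 0.001], [0.001, -0.001, -1.0]]
force: [0.1, -0.7, -0.8]
width: 0.128
finger_force: 25.0
```

apply_moves(moves=[0, 0, 0.004, 0, 0, 0, 1, 0, 0, 0.008, 0, 0, 0, 1, 0, 0, 0.012, 0, 0, 0, 1, 0, 0, 0.016, 0, 0, 0, 1, 0, 0, 0.016, 0, 0, 0, 1])

```text
time_s: 8.0
tcp_pos: [0.4957, -0.2193, 0.1434]
eef_rot: [[-0.211, 0.978, 0.0], [0.978, 0.211, -0.0], [-0.0, 0.0, -1.0]]
force: [0.5, -0.2, -0.3]
width: 0.129
finger_force: 25.0
```

```bash
python3 -c "
from h import *
go(.496,-.218,.1435,12.1)"
```

```text
t 8.0 pos [ 0.4957 -0.2193  0.1434] yaw 12.16 F [ 0.54 -0.21 -0.3 ] width 0.12948894817417916 24.999385178089142 
move [ 0.0047  0.0022 -0.0005] [0.     0.     0.0002]
```

No contact yet, so I'll keep going down slowly.

apply_moves(moves=[0, 0, 0.003, 0, 0, 0, 1, 0, 0, 0.006, 0, 0, 0, 1, 0, 0, 0.009, 0, 0, 0, 1, 0, 0, 0.009, 0, 0, 0, 1])

```text
time_s: 8.5
tcp_pos: [0.4961, -0.2193, 0.1412]
eef_rot: [[-0.211, 0.978, 0.001], [0.978, 0.211, -0.0], [-0.0, 0.001, -1.0]]
force: [2.2, -0.4, -0.7]
width: 0.128
finger_force: 25.0
```

apply_moves(moves=[0, 0, 0.003, 0, 0, 0, 1, 0, 0, 0.006, 0, 0, 0, 1, 0, 0, 0.009, 0, 0, 0, 1, 0, 0, 0.009, 0, 0, 0, 1])

```text
time_s: 9.0
tcp_pos: [0.4961, -0.2193, 0.139]
eef_rot: [[-0.211, 0.978, 0.001], [0.978, 0.211, -0.0], [-0.0, 0.001, -1.0]]
force: [4.1, -0.6, 0.6]
width: 0.131
finger_force: 25.0
```

The tip is in the slot, rubbing its -x wall. I'll nudge 1 mm towards +x and continue.

apply_moves(moves=[0, 0.003, 0, 0, 0, 0, 1, 0, 0.003, 0.004, 0, 0, 0, 1, 0, 0.003, 0.008, 0, 0, 0, 1, 0, 0.003, 0.012, 0, 0, 0, 1, 0, 0.003, 0.012, 0, 0, 0, 1])

```text
time_s: 9.62
tcp_pos: [0.4962, -0.219, 0.1356]
eef_rot: [[-0.211, 0.978, -0.001], [0.978, 0.211, 0.0], [0.0, -0.001, -1.0]]
force: [2.0, 0.1, -1.4]
width: 0.126
finger_force: 25.0
```

apply_moves(moves=[0, 0.002, 0.004, 0, 0, 0, 1, 0, 0.002, 0.008, 0, 0, 0, 1, 0, 0.002, 0.012, 0, 0, 0, 1, 0, 0.002, 0.016, 0, 0, 0, 1, 0, 0.002, 0.016, 0, 0, 0, 1])

```text
time_s: 10.25
tcp_pos: [0.4968, -0.2189, 0.1318]
eef_rot: [[-0.211, 0.978, -0.0], [0.978, 0.211, 0.0], [0.0, -0.0, -1.0]]
force: [0.5, 0.1, -1.2]
width: 0.125
finger_force: 25.0
```

apply_moves(moves=[0, 0, 0.005, 0, 0, 0, 1, 0, 0, 0.01, 0, 0, 0, 1, 0, 0, 0.015, 0, 0, 0, 1, 0, 0, 0.02, 0, 0, 0, 1, 0, 0, 0.023, 0, 0, 0, 1, 0, 0, 0.023, 0, 0, 0, 1])

```text
time_s: 11.0
tcp_pos: [0.4969, -0.2189, 0.1261]
eef_rot: [[-0.211, 0.978, -0.0], [0.978, 0.211, 0.0], [0.0, -0.0, -1.0]]
force: [-0.5, 0.2, -0.8]
width: 0.129
finger_force: 25.0
```

apply_moves(moves=[0, 0, 0.003, 0, 0, 0, 1, 0, 0, 0.006, 0, 0, 0, 1, 0, 0, 0.008, 0, 0, 0, 1, 0, 0, 0.008, 0, 0, 0, 1])

```text
time_s: 11.5
tcp_pos: [0.4969, -0.219, 0.1241]
eef_rot: [[-0.211, 0.978, -0.0], [0.978, 0.211, 0.0], [0.0, -0.0, -1.0]]
force: [0.3, -0.1, -0.3]
width: 0.129
finger_force: 25.0
```

```bash
python3 -c "
from h import *
go(.4969,-.2189,.1235,12.1)"
```

```text
t 11.5 pos [ 0.4969 -0.219   0.1241] yaw 12.16 F [ 0.35 -0.08 -0.31] width 0.12918837743166414 24.999425411224365 
move [0.0002 0.0001 0.0025] [-0.     -0.      0.0002]
```

apply_moves(moves=[0, 0, 0.002, 0, 0, 0, 1, 0, 0, 0.004, 0, 0, 0, 1, 0, 0, 0.004, 0, 0, 0, 1])

```text
time_s: 11.88
tcp_pos: [0.4969, -0.219, 0.1233]
eef_rot: [[-0.211, 0.978, 0.0], [0.978, 0.211, -0.0], [-0.0, 0.0, -1.0]]
force: [-0.2, 0.5, -0.3]
width: 0.126
finger_force: 25.0
```

apply_moves(moves=[0, 0, 0.002, 0, 0, 0, 1, 0, 0, 0.004, 0, 0, 0, 1, 0, 0, 0.004, 0, 0, 0, 1])

```text
time_s: 12.25
tcp_pos: [0.497, -0.2191, 0.1232]
eef_rot: [[-0.211, 0.978, 0.001], [0.978, 0.211, -0.001], [-0.001, 0.001, -1.0]]
force: [-2.5, 1.9, 7.3]
width: 0.128
finger_force: 25.0
```

The key is home on the floor at 7 N. I'll back off slightly and turn clockwise in stages.

apply_moves(moves=[0, 0, -0.003, 0, 0, 0, 1, 0, 0, -0.003, 0, 0, 0.012, 1, 0, 0, -0.003, 0, 0, 0.024, 1, 0, 0, -0.003, 0, 0, 0.036, 1, 0, 0, -0.003, 0, 0, 0.048, 1, 0, 0, -0.003, 0, 0, 0.06, 1, 0, 0, -0.003, 0, 0, 0.06, 1], squeeze=40)

```text
time_s: 13.12
tcp_pos: [0.4979, -0.2194, 0.1233]
eef_rot: [[0.163, 0.987, 0.002], [0.987, -0.163, -0.001], [-0.001, 0.002, -1.0]]
force: [3.3, -0.2, 0.6]
width: 0.125
finger_force: 40.0
```

```bash
python3 -c "
from h import *
go(.4969,-.2189,.1235,12.1)
s=state();print(s['torque'])"
```

```text
t 13.125 pos [ 0.4979 -0.2194  0.1233] yaw -9.4 F [ 3.3  -0.2   0.64] width 0.12527456386297184 40.00647246837616 
move [ 0.0013 -0.0044 -0.001 ] [ 0.0003  0.0002 -0.0597]
[-0.11886716 -0.65016529  0.12265474]
```

apply_moves(moves=[0, 0, 0, 0, 0, 0.012, 1, 0, 0, 0, 0, 0, 0.024, 1, 0, 0, 0, 0, 0, 0.036, 1, 0, 0, 0, 0, 0, 0.048, 1, 0, 0, 0, 0, 0, 0.06, 1, 0, 0, 0, 0, 0, 0.06, 1])

```text
time_s: 13.88
tcp_pos: [0.4981, -0.2196, 0.1233]
eef_rot: [[0.514, 0.858, 0.003], [0.858, -0.514, -0.001], [0.0, 0.003, -1.0]]
force: [4.5, -1.1, 0.7]
width: 0.126
finger_force: 40.0
```

```bash
python3 -c "
from h import *
go(.4969,-.2189,.1235,12.1)
s=state();print(s['torque'])"
```

```text
t 13.875 pos [ 0.4981 -0.2196  0.1233] yaw -30.93 F [ 4.55 -1.08  0.66] width 0.12618309455017562 40.00744700431824 
move [-0.0002 -0.0057 -0.0008] [ 5.000e-04  1.000e-04 -1.195e-01]
[-0.30161813 -1.09473389  0.13708771]
```

apply_moves(moves=[0.002, 0.003, 0, 0, 0, 0.012, 1, 0.002, 0.003, 0, 0, 0, 0.024, 1, 0.002, 0.003, 0, 0, 0, 0.036, 1, 0.002, 0.003, 0, 0, 0, 0.048, 1, 0.002, 0.003, 0, 0, 0, 0.06, 1, 0.002, 0.003, 0, 0, 0, 0.07, 1, 0.002, 0.003, 0, 0, 0, 0.076, 1, 0.002, 0.003, 0, 0, 0, 0.076, 1])

```text
time_s: 14.88
tcp_pos: [0.4986, -0.2199, 0.1233]
eef_rot: [[0.851, 0.526, 0.002], [0.526, -0.851, -0.002], [0.001, 0.002, -1.0]]
force: [3.9, -2.3, 0.7]
width: 0.127
finger_force: 40.0
```

```bash
python3 -c "
from h import *
go(.4969,-.2189,.1235,12.1)
s=state();print(s['torque'])
p,d=grab_frame('side');np.savez('s4',p=p,d=d);c=p[250:400,180:380,::-1];cv2.imwrite('pics/s4.png',cv2.resize(c,None,fx=4,fy=4,interpolation=cv2.INTER_CUBIC))"
```

```text
t 14.875 pos [ 0.4986 -0.2199  0.1233] yaw -58.27 F [ 3.88 -2.25  0.67] width 0.1272499783009686 40.00569462776184 
move [-0.0036 -0.0068 -0.0009] [ 0.0004  0.0002 -0.1955]
[-0.69425858 -0.859809    0.06962808]
```

View pics/s4.png

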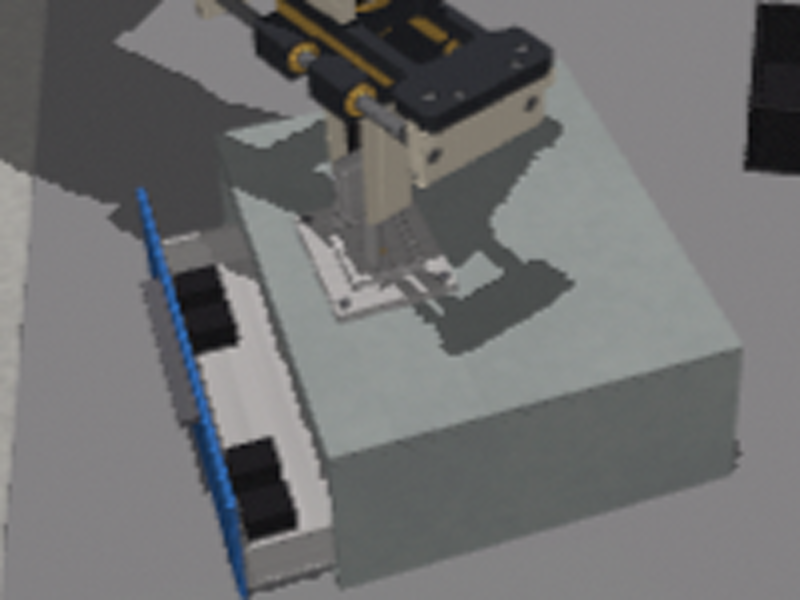

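The drawer (blue front at crop (195,400)) has sprung out and the key stands in the lock. I'll relieve the side load, open and withdraw.

apply_moves(moves=[0.002, 0.003, 0, 0, 0, 0, 1, 0.002, 0.003, 0, 0, 0, 0, 1, 0.002, 0.003, 0, 0, 0, 0, 0.7, 0.002, 0.003, 0, 0, 0, 0, 0.5, 0.002, 0.003, 0, 0, 0, 0, 0.4, 0.002, 0.003, 0, 0, 0, 0, 0.4, 0.002, 0.003, 0, 0, 0, 0, 0.4, 0.002, 0.003, 0, 0, 0, 0, 0.4], squeeze=10)

```text
time_s: 15.92
tcp_pos: [0.4986, -0.2193, 0.1229]
eef_rot: [[0.852, 0.524, -0.0], [0.524, -0.852, 0.0], [-0.0, -0.0, -1.0]]
force: [-0.3, 0.2, 0.2]
width: 0.597
finger_force: 0.0
```

apply_moves(moves=[0, 0, -0.1, 0, 0, 0, 0.4, 0, 0, -0.25, 0, 0, 0, 0.4, 0, 0, -0.5, 0, 0, 0, 0.4, 0, 0, -0.5, 0, 0, 0, 0.4, 0, 0, -0.5, 0, 0, 0, 0.4, 0, 0, -0.5, 0, 0, 0, 0.4])

```text
time_s: 16.68
tcp_pos: [0.4978, -0.2188, 0.2462]
eef_rot: [[0.852, 0.524, -0.003], [0.524, -0.852, 0.002], [-0.001, -0.003, -1.0]]
force: [0.2, 0.2, 0.6]
width: 0.6
finger_force: 0.0
```

```bash
python3 -c "
from h import *
go(.4969,-.2189,.1235,12.1)
p,d=grab_frame('side');np.savez('s5',p=p,d=d);c=p[250:400,180:380,::-1];cv2.imwrite('pics/s5.png',cv2.resize(c,None,fx=4,fy=4,interpolation=cv2.INTER_CUBIC))
C=cloud('side',d);m=(abs(C[...,0]-.497)<.03)&(abs(C[...,1]+.219)<.03)&(C[...,2]>.115)&(C[...,2]<.18);print(C[m].max(0),C[m].min(0),m.sum())"
```

```text
t 16.675 pos [ 0.4978 -0.2188  0.2462] yaw -58.4 F [0.21 0.22 0.6 ] width 0.6002659406321034 0.0 
move [-2.80e-03 -1.00e-04  4.91e-01] [-5.000e-04 -1.000e-04 -1.958e-01]
[ 0.51119063 -0.21080296  0.16008212] [ 0.47898112 -0.23659624  0.11532462] 278
```

View pics/s5.png

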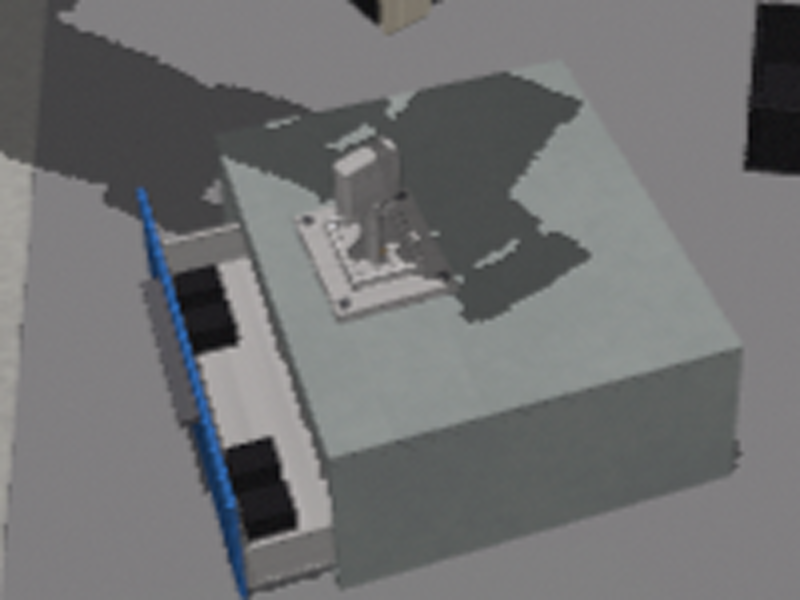

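The key stands upright alone in the lock (bow at crop (367,180)), the drawer is out and the gripper is clear. Handing in.

```bash
python3 -c "
from h import *
print(sign_off())"
```

```text
the job is handed in; nothing more can be done
None
```

The job is handed in at about 17 s: the key went fully home and turned about 70° clockwise, the drawer sprung out, and the key was let go upright in the lock; no verdict was returned, and I did not re-measure the bystanders, though no move went near them.

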